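# Clear a hung-up tube rack under machine stop

## Task

A tube rack has hung up part-way in the middle lane of the rack feeder. Press the mushroom stop button in until it stays latched and take the hand off it, then push the middle rack fully home against the end of its lane, then twist the button clockwise until it lets go and springs back up. Touch the middle rack only while the stop is latched in, slide it without lifting it, and leave the other racks, the bottle and the tube block where they are.

Things in the scene. Friction and masses are not known exactly. Their poses are not given: they have to be found in the camera images.
- stop_box: Stop station, fixed on the bench: a box 84 x 84 mm, 55 mm high, standing alone, with one mushroom button on top. Origin: centre of its underside (z 0). A 14 mm conduit elbow stands off its +x side, up to 84 mm from the centre and 37 mm high.
- stop_top (a point): Centre of the mushroom head's top, on the button's upright axis (z 0.089 up, 0.081 latched); turns with the head. Head: hub of 23 mm radius, 20 mm tall, and three round lobes (9.5 mm radius, centres 26 mm from the axis, 16 mm tall from the head's underside) to push when twisting, all smooth hard plastic. One lobe lies along this point's x axis, the others at 120 and 240 degrees; z is up.
- stop_press (a joint): How far the head is pushed down, m: 0 up, 0.008 fully in. It needs about 17 N straight down to start, then snaps through half-way and stays latched near 0.008 with the hand off. The lobes span z 0.069 to 0.085 when up, 0.061 to 0.077 when latched; the box top is at z 0.055.
- stop_twist (a joint): Turn of the head, rad: 0 at rest, up to 0.9, growing clockwise seen from above, against a weak spring (about 0.1 N m) that turns it back to 0 when let go. Latched in, the head springs up 8 mm once turned past about 0.4; turn to 0.6 or more to be sure, then back the finger off. Pushing the side of one lobe turns it.
- rack_near (a point): Middle of the near end face (towards the robot) of the rack in the middle lane, 25 mm above the lane's deck. This end block is plain, upright and 24 mm wide, from the deck (z 0.030) to z 0.080, with no tube in its first 27 mm. x points along the lane, away from the robot, the way to push; z up.
- lane_home (a point): Where rack_near lies when the middle rack is fully home against the end of its lane; fixed to the feeder, same axes (x along the lane, the way to push). The rack starts 35 to 70 mm short of it. The rack is free to slide between two guides 12 mm high above the deck, 28 mm apart; the end of the lane is rigid.
- rack: The middle rack: black, 130 mm long (its x), 24 mm wide, 50 mm high, five capped tubes rising to 80 mm above its underside, 0.2 to 0.4 kg, loose on the feeder's deck at z 0.030; slides at 1 to 4 N. Origin: centre of its underside.
- rack_left: Loose rack of the same kind in the lane 46 mm to the left (+y), already home; leave it. Origin: centre of its underside.
- rack_right: Loose rack of the same kind in the lane 46 mm to the right (-y), already home; leave it. Origin: centre of its underside.
- bottle: Pump bottle standing loose on the bench, 60 mm diameter, 167 mm tall with its spout; leave it. Origin: centre of its underside.
- tube_block: Small metal block with six holes, 66 x 46 x 30 mm high, loose on the bench; leave it. Origin: centre of its underside.
Things that resemble listed ones, but are neither listed nor needed, are in the scene too. What is shaped like the rack but pink or purple is not meant.

How it is judged:
By the outcome, as a careful person would: the job done as asked, in the order asked, and still so for the second after the job is handed in, with the robot touching nothing.
It also fails if it takes over 69 s, if anything falls off the work surface, if the arm or the gripper's body presses on something with over 40 N, if the wrist force passes 120 N, or if a joint passes its speed limit or range.

## Robot

A 7-joint arm with a two-finger parallel gripper is mounted at the origin on the work surface. World frame = base frame: x ahead of the robot, y to its left, z up, the work surface at z = 0. Lengths are in m, angles in degrees, forces in N, time in s.
With the tool pointing down it reaches from about 0.4 to 0.9 m from the base axis. Payload 5.5 kg.
Tool frame: the origin (TCP) lies midway between the tips of the shut fingers; the grasp point (between the pads) lies 19 mm behind it; z points along the fingers, y is the line along which they close (so a half turn about z gives the same grasp; the last joint's range is limited). The gripper opens to 92 mm and grips with 3 to 60 N. Pads are 19 mm wide; open, the fingers measure 130 mm over their backs; the gripper's body (75 mm by 190 mm) begins 47 mm behind the grasp point.
Start: joints at [-61.123, 28.699, -24.465, 88.831, 12.651, 65.22, -12.049], TCP at [0.155, 0.631, 0.227] pointing down, gripper open.
Joint ranges: [-164.97, 164.97], [-17.58, 116.51], [-87.97, 89.64], [11.32, 138.91], [-80.73, 260.73], [10.89, 115.49], [-147.41, 147.41]. Speed limits (degrees/s): [147.25, 147.25, 180, 180, 180, 180, 180].

## Interface

Orientations are given as [roll, pitch, yaw] about the fixed x, y, z axes, in that order (R = Rz(yaw) Ry(pitch) Rx(roll)).
In Python, from station import get_state, get_image, camera_model, sign_off gives the robot as it stands. The module is installed in compiled form; this text tells all that it offers.
- The arm moves only by the tool carry_out, never from a script. Its argument "increments" is text: rows parted by semicolons, each of 6 numbers parted by spaces: the shift along the tool's x, y, z each as a share of 0.08 m, from -1 to 1, then the turn, a rotation vector about the tool's x, y, z each as a share of 60 degrees, from -1 to 1. In form: x y z rx ry rz; .... A call has 1 to 12 rows; each row is the pose to reach, as a shift and turn from the pose commanded when the call began, along the tool's axes at that moment; what a row does not reach only later rows make up. A row lasts 1/8 s, in which the tool goes at most 62.5 mm and 10.7 degrees, less where a joint would pass 70% of its speed; a pose out of reach is approached as far as the arm can. A call with a number of a shift or a turn outside -1 to 1 is refused whole. A call with a gripper value outside its range is refused whole. "hand" is the opening, from 0 (shut) to 1 (fully open), set as the call begins (left out, the last holds). The fingers move at their own pace and stop on an object; the grip force is fixed at half the most. Time passes only in rows, so rows that repeat a pose let the fingers close. It gives the time, the measured TCP pose, the force, the opening and the grip force at its end, in the units of the state.
- get_state(): the state, without advancing time (a new reading comes with each control period).
- get_image(name): name is "side" or "top" or "wrist"; returns (picture, depth): 400x640x3 uint8, red, green, blue; 400x640 float32, m along the optical axis (not along the pixel's ray), 0 where there is no reading.
- camera_model(name): a dict with "mtx" (3x3 intrinsics, pixels), "k1" (the pictures are not rectified: a ray, as slopes to the right and down, at radius r is drawn at 1 + k1 r^2 times it, then the intrinsics apply), "origin" and "attitude" of the camera in the world. Camera axes: x right, y down, z forward; pixel columns grow to the right and rows downward; lengths in m; the calibration is good to about 2 mm. A picture is of the moment at which its call begins: read the wrist's pose just before it. camera_model takes no time and is no camera call; for the wrist camera it gives the pose at the moment of the call.
- sign_off(): hands the job in; it is judged then, once.
The state is a dict: "time_s": time; "joint_pos": joint angles; "qd": joint speeds; "tau": joint torques, N m; "tool_pos": TCP position; "orientation": TCP orientation; "contact_force": force on the tool from outside, world axes, zero at the start; "torque": the same for the moment, N m; "finger_gap": opening from 0.0 (shut) to 1.0 (fully open); "grip_force": force on a finger pad.
Only numpy, scipy, OpenCV 4.12 (cv2) and the standard library are available. Lean on these libraries where they do the work, as an engineer would, in place of code of your own. Each camera call takes 0.05 s, during which the arm holds its last target. There are 200 camera calls.

## Working session

There is one attempt and no reset: what is moved stays moved. The work goes in short steps, Python scripts to look and compute and a tool call to move; the robot and the scene stay as the last step left them, time stands still between calls to the robot, and variables do not carry over. Pictures are saved under pics/ and viewed, at most 10 in all, crops included, and the job is handed in when it is done.

Besides the shell and the picture viewer there is one more tool, called after ">>>" as name(argument=value, ...), one argument or row to a line, values as JSON. carry_out: Moves the arm, as the interface text tells. Its arguments: {"type":"object","properties":{"increments":{"type":"string"},"hand":{"type":"number"}},"required":["increments"]}

```bash
mkdir -p pics; cat > h.py <<'E'
import numpy as np, cv2
from scipy.spatial.transform import Rotation as R
from station import get_state, get_image, camera_model, sign_off
def att(m):
    a=np.array(m["attitude"],float)
    return a if a.shape==(3,3) else R.from_euler('xyz',a,degrees=True).as_matrix()
def rays(m,px):
    px=np.atleast_2d(np.array(px,float)); K=np.array(m["mtx"])
    d=(px-K[:2,2])/[K[0,0],K[1,1]]; u=d.copy()
    for _ in range(20): u=d/(1+m["k1"]*(u**2).sum(1,keepdims=True))
    return np.c_[u,np.ones(len(u))]
def world(m,px,z=None,dep=None):
    r=rays(m,px); A=att(m); o=np.array(m["origin"]); w=r@A.T
    s=(z-o[2])/w[:,2] if z is not None else np.asarray(dep)
    return o+w*np.reshape(s,(-1,1))
def grab(n):
    m=camera_model(n); p,d=get_image(n); np.savez(f'pics/{n}.npz',p=p,d=d); cv2.imwrite(f'pics/{n}.png',p[:,:,::-1]); return m,p,d
E
python3 - <<'E'
from h import *
import cv2,json
for n in("top","side"):
    m,p,d=grab(n); print(n,m)
a=cv2.imread('pics/top.png');b=cv2.imread('pics/side.png')
cv2.imwrite('pics/both.png',np.vstack([a,b])[:, :])
print(get_state())
E
```

```text
top {'mtx': array([[373.59479148,   0.        , 321.03528625],
       [  0.        , 373.59479148, 198.24910539],
       [  0.        ,   0.        ,   1.        ]]), 'k1': 0.00855425834178334, 'origin': array([0.42936584, 0.02043164, 0.90993959]), 'attitude': array([-1.73835695e+02,  9.88229190e-03, -8.83414028e+01])}
side {'mtx': array([[399.49435534,   0.        , 320.583399  ],
       [  0.        , 399.49435534, 198.76179132],
       [  0.        ,   0.        ,   1.        ]]), 'k1': 0.006782946156906648, 'origin': array([ 0.492265  , -0.63707777,  0.83559306]), 'attitude': array([-138.03201723,   -1.08565953,   -0.64997549])}
{'time_s': 0.1, 'joint_pos': array([-61.1230154 ,  28.7482076 , -24.45531172,  88.88439935,
        12.65214402,  65.21993647, -12.05030135]), 'qd': array([-0.05892838, -0.26418701, -0.05260808, -0.27217088, -0.02906064,
       -0.06536075,  0.00558897]), 'tau': array([-1.12215383e-02, -5.67871571e+01, -5.83887219e+00, -2.79917157e+01,
       -6.90830033e-02,  2.39582558e-02,  6.57730220e-05]), 'tool_pos': array([0.15489667, 0.63063498, 0.22579403]), 'orientation': array([-1.79901083e+02, -2.94153201e-03,  1.66206238e+02]), 'contact_force': array([-0.03394873, -0.3009932 , -0.06381146]), 'torque': array([0.00766749, 0.01982855, 0.01710646]), 'grip_force': 0.0, 'finger_gap': 1.000837939450586}
```

View pics/top.png

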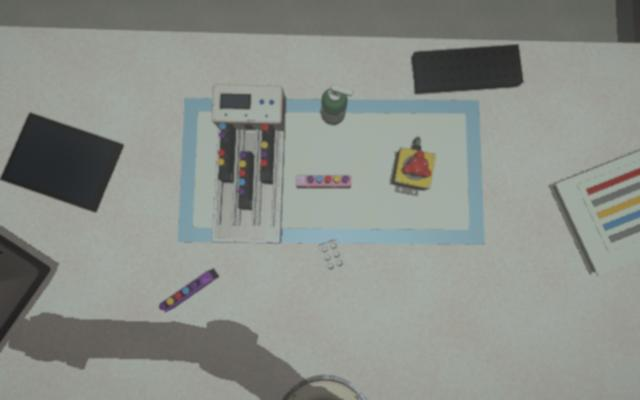

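View pics/side.png

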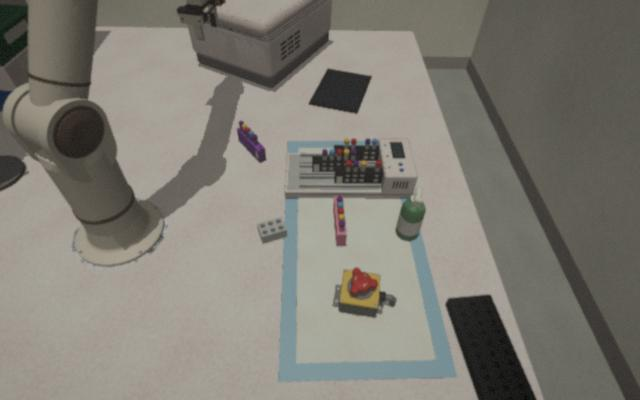

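The top view shows the middle rack at (245,180). Things that could be mistaken for it are the left rack (226,152), the right rack (267,153), the pink decoy (323,181) and the purple one (188,290). The red/yellow stop is at (415,168), the bottle at (334,103) and the tube block at (331,254). I choose the black rack at (245,180), between the other two and short of home, and check it in a crop.

```bash
python3 - <<'E'
from h import *
a=cv2.imread('pics/top.png')
c1=cv2.resize(a[95:245,205:290],None,fx=4,fy=4,interpolation=cv2.INTER_CUBIC)
c2=cv2.resize(a[130:200,385:445],None,fx=7,fy=7,interpolation=cv2.INTER_CUBIC)
c=np.zeros((600,800,3),np.uint8); c[:600,:340]=c1; c[:490,350:770]=c2
cv2.imwrite('pics/crop1.png',c)
E
```

```text
(no output)
```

View pics/crop1.png

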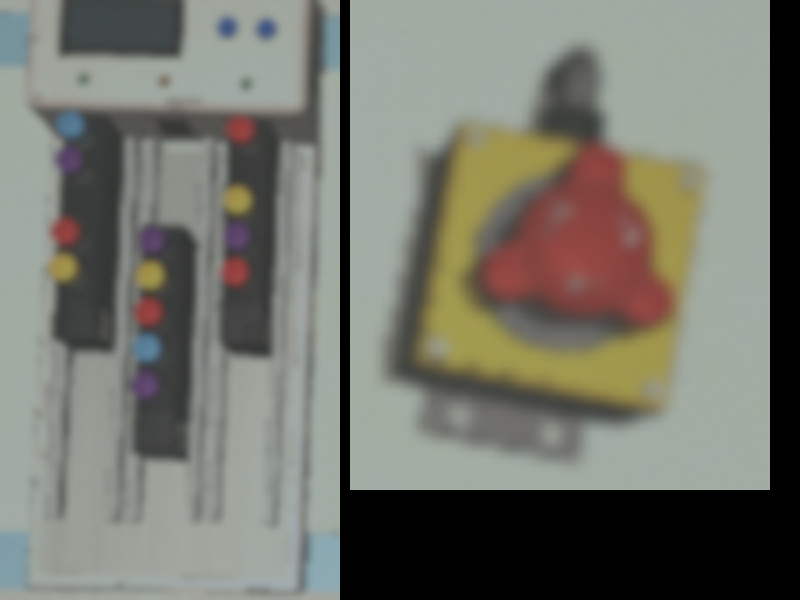

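The crop confirms it: the black middle rack sits with its near edge at about crop (135–187,458), well behind the two racks that are home. The stop head has lobes at about crop (600,168), (505,278) and (648,300). Next I measure them.

```bash
python3 - <<'E'
from h import *
np.set_printoptions(precision=4,suppress=True)
m=camera_model("top")
def c1(p): return (np.array(p)+.5)/4-.5+[205,95]
def c2(p): return (np.array(p)+.5)/7-.5+[385,130]-[50,0]
b=world(m,c2([(462,122),(705,168),(665,410),(412,365)]),z=.055); print("box",b,b.mean(0))
e=b-b.mean(0); print([np.degrees(np.arctan2(v[1],v[0])) for v in (b[1]-b[2],b[0]-b[3])],[np.linalg.norm(v) for v in (b[0]-b[1],b[1]-b[2])])
l=world(m,c2([(600,168),(505,278),(648,300)]),z=.085);c=l.mean(0); print("lobes",l,c,[np.degrees(np.arctan2(*(v-c)[1::-1])) for v in l],[np.linalg.norm(v-c) for v in l])
for n,q in dict(mid=[(135,457),(187,459)],left=[(55,347),(113,350)],right=[(222,352),(270,354)]).items(): print(n,world(m,c1(q),z=.03),world(m,c1(q),z=.08))
q=c1([(120,520),(30,587),(300,592),(134,522),(194,522),(130,140),(140,140),(210,140),(196,522)])
print("guides",world(m,q,z=.042))
# depth top-down: points in feeder & stop
d=np.load('pics/top.npz')['d']
v,u=np.mgrid[95:246,200:290]; P=world(m,np.c_[u.ravel(),v.ravel()],dep=d[95:246,200:290].ravel())
k=(P[:,2]>.066)&(P[:,2]<.09)&(P[:,0]<.66)
np.save('pics/P.npy',P)
# top-down heightmap side camera too
ms=camera_model("side"); ds=np.load('pics/side.npz')['d']; v,u=np.mgrid[0:400,0:640]
S=world(ms,np.c_[u.ravel(),v.ravel()],dep=ds.ravel())
ps=np.load('pics/side.npz')['p'].reshape(-1,3).astype(int)
pt=np.load('pics/top.npz')['p']; T=world(m,np.c_[u.ravel(),v.ravel()],dep=d.ravel()); ptf=pt.reshape(-1,3).astype(int)
for nm,Q,c in(("side",S,ps),("top",T,ptf)):
    r=(c[:,0]>110)&(c[:,1]<80)&(c[:,2]<80)&(abs(Q[:,0]-.5)<.06)&(abs(Q[:,1]+.2)<.08)
    x=Q[r]; print(nm,"red",r.sum(),x.mean(0),x.min(0),x.max(0)); t=x[x[:,2]>np.percentile(x[:,2],60)]; print(t.mean(0))
    y=(c[:,0]>110)&(c[:,1]>90)&(c[:,2]<80)&(abs(Q[:,0]-.5)<.08)&(abs(Q[:,1]+.2)<.1)&(Q[:,2]>.03); y=Q[y]
    if len(y): print("yel",y.min(0),y.max(0),np.median(y[:,2]))
    k=c.max(1)<60
    k&=(Q[:,2]>.035)&(Q[:,2]<.085)&(Q[:,0]<.62)&(Q[:,0]>.35)&(Q[:,1]>.1)&(Q[:,1]<.3)
    x=Q[k]
    for lo in (.16,.206,.252):
        w=x[abs(x[:,1]-lo)<.02]; 
        if len(w): print("dark",lo,len(w),np.percentile(w[:,0],[0,1,5]),np.median(w[:,1]))
E
```

```text
box [[ 0.6473 -0.1589  0.055 ]
 [ 0.634  -0.2398  0.055 ]
 [ 0.5523 -0.2263  0.055 ]
 [ 0.5649 -0.1429  0.055 ]] [ 0.5997 -0.192   0.055 ]
[np.float64(-9.343903164914122), np.float64(-10.965864359334885)] [np.float64(0.0819518681656531), np.float64(0.08275738927040367)]
lobes [[ 0.6259 -0.197   0.085 ]
 [ 0.5892 -0.1667  0.085 ]
 [ 0.5833 -0.2123  0.085 ]] [ 0.5994 -0.192   0.085 ] [np.float64(-10.68752624601879), np.float64(112.1319581584893), np.float64(-128.41506108745824)] [np.float64(0.02688264289171157), np.float64(0.027327536962804426), np.float64(0.025944819590213348)]
mid [[0.4935 0.2177 0.03  ]
 [0.4932 0.187  0.03  ]] [[0.4898 0.2065 0.08  ]
 [0.4896 0.1775 0.08  ]]
left [[0.5577 0.2686 0.03  ]
 [0.5569 0.2341 0.03  ]] [[0.5504 0.2545 0.08  ]
 [0.5496 0.222  0.08  ]]
right [[0.5575 0.1693 0.03  ]
 [0.5572 0.1407 0.03  ]] [[0.5503 0.1608 0.08  ]
 [0.5499 0.1339 0.08  ]]
guides [[0.4558 0.2217 0.042 ]
 [0.4158 0.2715 0.042 ]
 [0.4174 0.1158 0.042 ]
 [0.4549 0.2136 0.042 ]
 [0.4559 0.1788 0.042 ]
 [0.6817 0.2279 0.042 ]
 [0.6818 0.2219 0.042 ]
 [0.6831 0.1803 0.042 ]
 [0.4559 0.1777 0.042 ]]<stdin>:24: RuntimeWarning: Mean of empty slice.
  ret = um.true_divide(
Traceback (most recent call last):
ValueError: zero-size array to reduction operation minimum which has no identity
```

>>> carry_out(
  increments="-0.87 -0.96 0 0 0 0; -0.87 -0.96 0 0 0 0",
  hand=0,
)

```text
time_s: 0.35
tool_pos: [0.2054, 0.5376, 0.2257]
orientation: [-179.9, 0.0, 166.2]
contact_force: [0.1, 0.2, 0.2]
finger_gap: 0.833
grip_force: 0.0
```

>>> carry_out(
  increments="-0.87 -0.96 0 0 0 0; -0.87 -0.96 0 0 0 0; -0.87 -0.96 0 0 0 0",
)

```text
time_s: 0.72
tool_pos: [0.2561, 0.4453, 0.2263]
orientation: [-179.9, 0.1, 165.9]
contact_force: [0.5, 0.9, -0.2]
finger_gap: 0.508
grip_force: 0.0
```

>>> carry_out(
  increments="-0.87 -0.96 0 0 0 0; -0.87 -0.96 0 0 0 0; -0.87 -0.96 0 0 0 0",
)

```text
time_s: 1.1
tool_pos: [0.3042, 0.3555, 0.2265]
orientation: [-179.9, 0.0, 165.9]
contact_force: [0.6, 0.1, 0.2]
finger_gap: 0.182
grip_force: 0.0
```

>>> carry_out(
  increments="-0.87 -0.96 0 0 0 0; -0.87 -0.96 0 0 0 0; -0.87 -0.96 0 0 0 0",
)

```text
time_s: 1.48
tool_pos: [0.3531, 0.2654, 0.2267]
orientation: [-180.0, 0.0, 166.0]
contact_force: [-0.3, -0.1, 0.3]
finger_gap: 0.006
grip_force: 0.0
```

>>> carry_out(
  increments="-0.87 -0.96 0 0 0 0; -0.87 -0.96 0 0 0 0; -0.87 -0.96 0 0 0 0",
)

```text
time_s: 1.85
tool_pos: [0.4024, 0.1749, 0.2267]
orientation: [180.0, 0.0, 166.0]
contact_force: [-0.2, 0.5, -0.3]
finger_gap: 0.004
grip_force: 0.0
```

>>> carry_out(
  increments="-0.87 -0.96 0 0 0 0; -0.87 -0.96 0 0 0 0; -0.87 -0.96 0 0 0 0",
)

```text
time_s: 2.22
tool_pos: [0.4519, 0.0841, 0.2267]
orientation: [180.0, 0.0, 166.1]
contact_force: [0.4, 0.2, 0.2]
finger_gap: 0.005
grip_force: 0.0
```

>>> carry_out(
  increments="-0.87 -0.96 0 0 0 0; -0.87 -0.96 0 0 0 0; -0.87 -0.96 0 0 0 0",
)

```text
time_s: 2.6
tool_pos: [0.5012, -0.0068, 0.2265]
orientation: [180.0, 0.0, 166.1]
contact_force: [-1.0, 0.1, -0.1]
finger_gap: 0.001
grip_force: 0.0
```

```bash
python3 -c "
from h import *
s=get_state();print(s['joint_pos'],s['tool_pos'])"
```

```text
[-2.35852255e+00  1.16909507e+01  8.12458035e-02  1.10600718e+02
 -3.06610797e-02  5.76869094e+01  7.38537764e+01] [ 0.50119954 -0.00679528  0.22651353]
```

>>> carry_out(
  increments="-0.87 -0.97 0 0 0 0; -0.87 -0.97 0 0 0 0; -0.87 -0.97 0 0 0 0",
)

```text
time_s: 2.98
tool_pos: [0.5502, -0.0986, 0.2263]
orientation: [180.0, 0.0, 166.1]
contact_force: [-0.5, -0.4, -0.1]
finger_gap: 0.003
grip_force: 0.0
```

>>> carry_out(
  increments="-0.87 -0.97 0.3 0 0 0.18; -0.87 -0.97 0.7 0 0 0.35; -0.87 -0.97 0.7 0 0 0.43; -0.87 -0.97 0.7 0 0 0.43; -0.87 -0.97 0.7 0 0 0.43",
)

```text
time_s: 3.6
tool_pos: [0.599, -0.1875, 0.1713]
orientation: [179.9, -0.0, 140.7]
contact_force: [0.7, 0.2, 0.1]
finger_gap: 0.008
grip_force: 0.0
```

```bash
python3 - <<'E'
from h import *
s=get_state();print(s['joint_pos'],s['tool_pos'],s['orientation'])
m,p,d=grab("side"); m2,p2,d2=grab("wrist"); print(m2['origin'],m2['attitude'])
a=cv2.resize(p[200:340,290:430,::-1],(420,420),interpolation=cv2.INTER_CUBIC)
c=np.zeros((600,800,3),np.uint8); c[:420,:420]=a; c[:240,420:800]=cv2.resize(p2[:,:,::-1],(380,240))
cv2.imwrite('pics/v4.png',c)
E
```

```text
[ 7.73974893 27.7887233   9.7280814  96.15837634 -5.54846505 56.47775794
 70.14768782] [ 0.59902872 -0.1875103   0.17134599] [ 1.79887659e+02 -4.21228835e-03  1.40716154e+02]
[ 0.54325029 -0.14473862  0.33000278] [ 1.64906194e+02 -1.59239018e-01  5.06580253e+01]
```

View pics/v4.png

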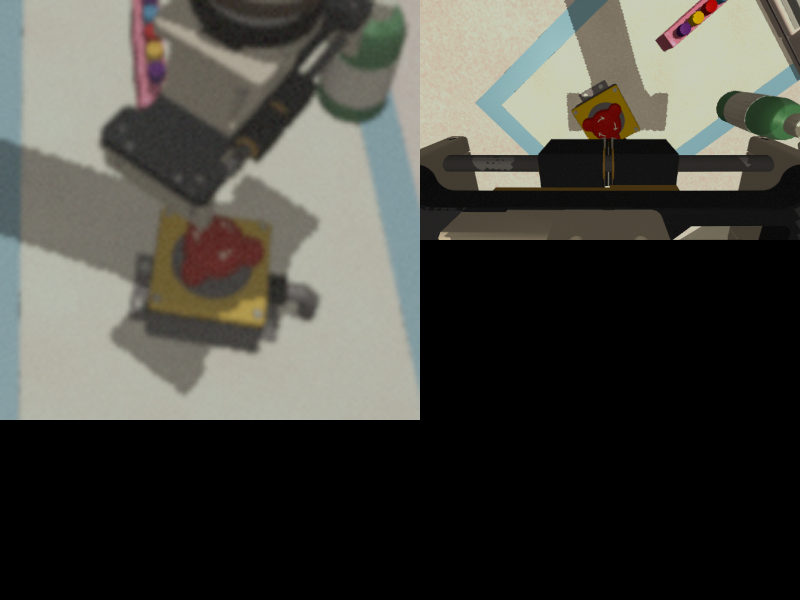

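Side view: the gripper hangs above the head at crop (215,240). The wrist view shows the head right in front of the shut fingers. Going down.

>>> carry_out(
  increments="0 0 0.5 0 0 0; 0 0 0.9 0 0 0; 0 0 0.9 0 0 0; 0 0 0.9 0 0 0",
)

```text
time_s: 4.2
tool_pos: [0.5992, -0.1909, 0.1004]
orientation: [179.9, 0.1, 140.4]
contact_force: [0.2, 0.0, 1.0]
finger_gap: 0.002
grip_force: 0.0
```

>>> carry_out(
  increments="0 0 0.05 0 0 0; 0 0 0.09 0 0 0; 0 0 0.12 0 0 0; 0 0 0.14 0 0 0; 0 0 0.14 0 0 0",
)

```text
time_s: 4.82
tool_pos: [0.5985, -0.191, 0.0893]
orientation: [180.0, 0.0, 140.4]
contact_force: [-3.6, 1.5, 10.8]
finger_gap: 0.003
grip_force: 5.8
```

>>> carry_out(
  increments="0 0 0.02 0 0 0; 0 0 0.04 0 0 0; 0 0 0.06 0 0 0; 0 0 0.06 0 0 0",
)

```text
time_s: 5.32
tool_pos: [0.5981, -0.1909, 0.0826]
orientation: [180.0, 0.0, 140.4]
contact_force: [-0.5, -0.5, -0.3]
finger_gap: 0.004
grip_force: 0.0
```

>>> carry_out(
  increments="0 0 0.015 0 0 0; 0 0 0.03 0 0 0; 0 0 0.03 0 0 0",
)

```text
time_s: 5.7
tool_pos: [0.5983, -0.1909, 0.0812]
orientation: [180.0, 0.0, 140.4]
contact_force: [-2.9, 1.7, 9.1]
finger_gap: 0.003
grip_force: 4.1
```

>>> carry_out(
  increments="0 0 -0.4 0 0 0; 0 0 -1 0 0 0; 0 0 -1 0 0 0; 0 0 -1 0 0 0",
)

```text
time_s: 6.2
tool_pos: [0.5978, -0.1908, 0.1599]
orientation: [-180.0, -0.0, 140.4]
contact_force: [0.2, 0.3, 0.1]
finger_gap: 0.007
grip_force: 0.0
```

>>> carry_out(
  increments="0 0 -0.7 0 0 -0.17; 0 0 -0.7 0 0 -0.34; 0 0 -0.7 0 0 -0.5; 0 0 -0.7 0 0 -0.65; 0 0 -0.7 0 0 -0.65",
)

```text
time_s: 6.82
tool_pos: [0.5971, -0.1906, 0.2144]
orientation: [179.9, -0.2, 179.3]
contact_force: [-0.3, 0.5, 0.3]
finger_gap: 0.004
grip_force: 0.0
```

```bash
python3 - <<'E'
from h import *
np.set_printoptions(precision=4,suppress=True)
s=get_state();print(s['tool_pos'],s['orientation'],s['joint_pos'])
m,p,d=grab("side"); m2,p2,d2=grab("wrist"); print(m2['origin'],m2['attitude'])
a=cv2.resize(p[240:330,320:410,::-1],(400,400),interpolation=cv2.INTER_CUBIC)
c=np.zeros((400,800,3),np.uint8); c[:,:400]=a; c[:,400:]=cv2.resize(p2[0:260,190:450,::-1],(400,400),interpolation=cv2.INTER_CUBIC)
cv2.imwrite('pics/v5.png',c)
for n,mm,pp,dd in(("side",m,p,d),("wrist",m2,p2,d2)):
    v,u=np.mgrid[0:400,0:640]; Q=world(mm,np.c_[u.ravel(),v.ravel()],dep=dd.ravel()); h=cv2.cvtColor(pp,cv2.COLOR_RGB2HSV).reshape(-1,3).astype(int)
    r=((h[:,0]<8)|(h[:,0]>172))&(h[:,1]>150)&(np.hypot(Q[:,0]-.6,Q[:,1]+.192)<.05)&(dd.ravel()>0)
    x=Q[r]; print(n,r.sum(),np.percentile(x[:,2],[50,80,90,95,99]) if len(x) else '', x[:,:2].min(0) if len(x) else '',x[:,:2].max(0) if len(x) else '')
E
```

```text
[ 0.5971 -0.1906  0.2144] [179.9301  -0.173  179.322 ] [ 13.6215  25.1024   2.1916  93.6822  -1.0847  61.4209 105.4501]
[ 0.5264 -0.1905  0.3732] [165.0595  -0.0984  89.2079]
side 48 [0.0787 0.0804 0.081  0.0816 0.0823] [ 0.5807 -0.2199] [ 0.626  -0.1737]
wrist 1942 [0.0786 0.081  0.0816 0.082  0.0825] [ 0.573  -0.2226] [ 0.6468 -0.162 ]
```

View pics/v5.png

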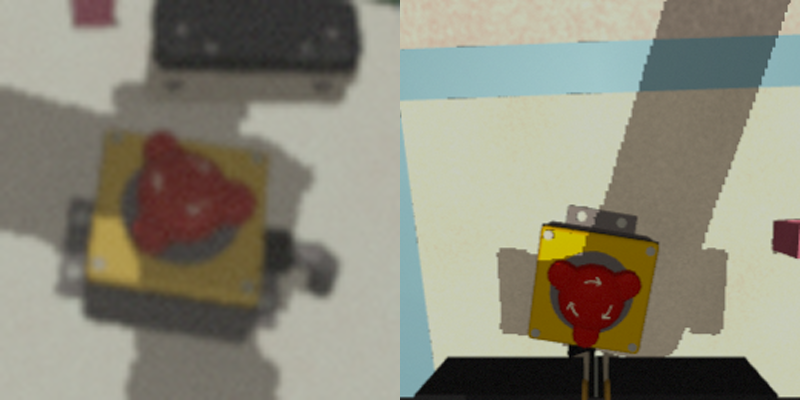

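The latch held: the head top is at z 0.081 with the hand off. In the v5 crop (wrist view) the lobes are at (565,273), (628,284) and (585,335). Now over to the rack.

>>> carry_out(
  increments="0.34 0.97 0 0 0 0; 0.34 0.97 0 0 0 0",
)

```text
time_s: 7.18
tool_pos: [0.5707, -0.1085, 0.2155]
orientation: [179.9, -0.1, 179.5]
contact_force: [0.6, 0.4, 0.1]
finger_gap: 0.005
grip_force: 0.0
```

>>> carry_out(
  increments="0.34 0.97 0 0 0 0; 0.34 0.97 0 0 0 0",
)

```text
time_s: 7.42
tool_pos: [0.5441, -0.0309, 0.216]
orientation: [179.9, -0.1, 179.6]
contact_force: [0.6, 0.6, -1.3]
finger_gap: 0.006
grip_force: 0.0
```

>>> carry_out(
  increments="0.34 0.97 0 0 0 0; 0.34 0.97 0 0 0 0",
)

```text
time_s: 7.68
tool_pos: [0.5179, 0.0463, 0.2162]
orientation: [179.9, -0.0, 179.6]
contact_force: [0.5, -0.5, -0.0]
finger_gap: 0.002
grip_force: 0.0
```

>>> carry_out(
  increments="0.34 0.97 0 0 0 0; 0.34 0.97 0 0 0 0",
)

```text
time_s: 7.92
tool_pos: [0.4914, 0.1241, 0.2163]
orientation: [179.9, -0.0, 179.6]
contact_force: [-0.1, -0.5, -0.7]
finger_gap: 0.004
grip_force: 0.0
```

>>> carry_out(
  increments="0.34 0.97 0 0 0 -0.03; 0.34 0.97 0 0 0 -0.03; 0.34 0.97 0 0 0 -0.03; 0.34 0.97 0 0 0 -0.03",
)

```text
time_s: 8.43
tool_pos: [0.4669, 0.1967, 0.2161]
orientation: [-179.9, 0.0, -178.9]
contact_force: [-0.2, -0.4, -0.4]
finger_gap: 0.001
grip_force: 0.0
```

```bash
python3 - <<'E'
from h import *
np.set_printoptions(precision=4,suppress=True)
m2,p2,d2=grab("wrist"); 
s=get_state();print(s['tool_pos'],s['orientation'],s['joint_pos'][6]);print(m2['origin'],m2['attitude'])
v,u=np.mgrid[0:400,0:640]; Q=world(m2,np.c_[u.ravel(),v.ravel()],dep=d2.ravel())
# dark points at rack heights
for nm,lo in(("mid",.197),("left",.243),("right",.151)):
    k=(p2.reshape(-1,3).max(1)<60)&(abs(Q[:,1]-lo)<.022)&(Q[:,2]>.045)&(Q[:,2]<.085)&(Q[:,0]>.44)&(Q[:,0]<.62)
    x=Q[k]; print(nm,len(x),np.percentile(x[:,0],[0,1,3,10]) if len(x) else '',np.percentile(x[:,1],[1,50,99]) if len(x) else '')
cv2.imwrite('pics/v6.png',p2[:,:,::-1])
E
```

```text
[0.467  0.1965 0.2162] [-179.9495    0.0049 -178.9799] 62.64529052155839
[0.3956 0.195  0.3745] [164.9038   0.0166  91.0517]
mid 514 [0.4901 0.4903 0.4904 0.4906] [0.184  0.1948 0.2065]
left 0  
right 0
```

View pics/v6.png

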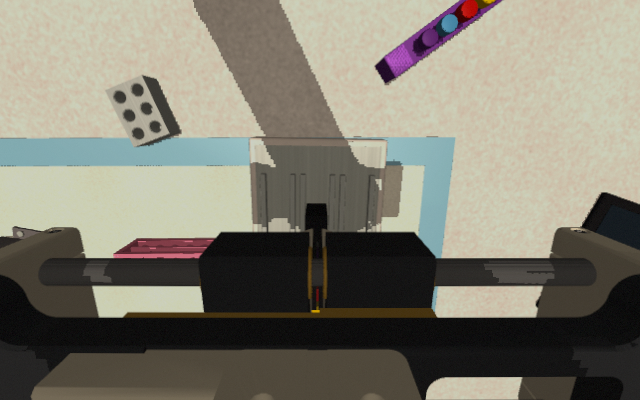

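The wrist view shows the middle rack's near face between the fingers at about (316,207), with the deck and guides clear in front of it. Depth puts the face at x 0.490, y 0.195. Going down just in front of it.

>>> carry_out(
  increments="0.1 -0.02 0.7 0 0 0; 0.1 -0.02 0.97 0 0 0; 0.1 -0.02 0.97 0 0 0; 0.1 -0.02 0.97 0 0 0",
)

```text
time_s: 8.98
tool_pos: [0.4595, 0.1962, 0.1397]
orientation: [180.0, 0.1, -178.9]
contact_force: [-0.1, 0.4, -1.0]
finger_gap: 0.01
grip_force: 0.0
```

>>> carry_out(
  increments="0 0 0.5 0 0 0; 0 0 0.97 0 0 0; 0 0 0.97 0 0 0; 0 0 0.97 0 0 0",
)

```text
time_s: 9.48
tool_pos: [0.4596, 0.1972, 0.0628]
orientation: [179.9, 0.1, -178.8]
contact_force: [-0.0, 0.3, 0.2]
finger_gap: 0.006
grip_force: 0.0
```

>>> carry_out(
  increments="-0.1 0 0 0 0 0; -0.2 0 0 0 0 0; -0.3 0 0 0 0 0; -0.4 0 0 0 0 0; -0.45 0 0 0 0 0; -0.5 0 0 0 0 0; -0.5 0 0 0 0 0",
)

```text
time_s: 10.35
tool_pos: [0.4987, 0.1976, 0.061]
orientation: [180.0, 0.0, -178.8]
contact_force: [0.0, -0.0, 0.6]
finger_gap: 0.005
grip_force: 0.1
```

>>> carry_out(
  increments="-0.08 0 0 0 0 0; -0.16 0 0 0 0 0; -0.24 0 0 0 0 0; -0.32 0 0 0 0 0; -0.4 0 0 0 0 0; -0.45 0 0 0 0 0; -0.45 0 0 0 0 0",
)

```text
time_s: 11.22
tool_pos: [0.535, 0.1984, 0.0613]
orientation: [180.0, 0.1, -178.8]
contact_force: [-0.2, 0.1, -0.3]
finger_gap: 0.005
grip_force: 0.0
```

>>> carry_out(
  increments="-0.02 0 0 0 0 0; -0.04 0 0 0 0 0; -0.06 0 0 0 0 0; -0.08 0 0 0 0 0",
)

```text
time_s: 11.72
tool_pos: [0.5405, 0.1985, 0.0612]
orientation: [-180.0, -0.0, -178.8]
contact_force: [-2.7, -0.7, 3.1]
finger_gap: 0.005
grip_force: 1.6
```

>>> carry_out(
  increments="-0.02 0 0 0 0 0; -0.04 0 0 0 0 0; -0.06 0 0 0 0 0",
)

```text
time_s: 12.1
tool_pos: [0.5452, 0.1985, 0.0611]
orientation: [-180.0, -0.0, -178.8]
contact_force: [-6.6, 0.3, 3.6]
finger_gap: 0.004
grip_force: 3.0
```

>>> carry_out(
  increments="-0.02 0 0 0 0 0; -0.04 0 0 0 0 0",
)

```text
time_s: 12.35
tool_pos: [0.5452, 0.1985, 0.0605]
orientation: [-179.9, -0.4, -178.8]
contact_force: [-12.6, -0.8, 8.5]
finger_gap: 0.004
grip_force: 6.5
```

>>> carry_out(
  increments="0.15 0 0 0 0 0; 0.5 0 0 0 0 0; 0.5 0 0 0 0 0; 0.5 0 0 0 0 0",
)

```text
time_s: 12.85
tool_pos: [0.51, 0.1979, 0.0616]
orientation: [180.0, 0.1, -178.8]
contact_force: [-0.1, -0.5, -0.2]
finger_gap: 0.004
grip_force: 0.0
```

>>> carry_out(
  increments="0.3 0 -0.97 0 0 0; 0.3 0 -0.97 0 0 0; 0.3 0 -0.97 0 0 0",
)

```text
time_s: 13.22
tool_pos: [0.4866, 0.1979, 0.1406]
orientation: [179.9, 0.3, -178.8]
contact_force: [-0.1, 0.8, -1.1]
finger_gap: 0.007
grip_force: 0.0
```

>>> carry_out(
  increments="0 -0.97 -0.97 0 0 0; 0 -0.97 -0.97 0 0 0; 0 -0.97 -0.97 0 0 0",
)

```text
time_s: 13.6
tool_pos: [0.4888, 0.1165, 0.218]
orientation: [-180.0, 0.3, -179.1]
contact_force: [0.3, 0.9, -0.9]
finger_gap: 0.003
grip_force: 0.0
```

>>> carry_out(
  increments="0 -0.97 0 0 0 0; 0 -0.97 0 0 0 0; 0 -0.97 0 0 0 0",
)

```text
time_s: 13.98
tool_pos: [0.4875, 0.0416, 0.215]
orientation: [180.0, -0.1, -178.9]
contact_force: [0.4, 1.0, 0.1]
finger_gap: 0.007
grip_force: 0.0
```

>>> carry_out(
  increments="0 -0.97 0 0 0 0; 0 -0.97 0 0 0 0; 0 -0.97 0 0 0 0",
)

```text
time_s: 14.35
tool_pos: [0.4896, -0.0347, 0.2157]
orientation: [180.0, -0.0, -178.8]
contact_force: [-0.5, 0.8, -0.0]
finger_gap: 0.003
grip_force: 0.0
```

```bash
python3 - <<'E'
from h import *
np.set_printoptions(precision=4,suppress=True)
s=get_state();print(s['tool_pos'],s['orientation'],s['joint_pos'])
m,p,d=grab("top")
c=np.zeros((600,800,3),np.uint8)
c[:,:340]=cv2.resize(p[95:245,205:290,::-1],(340,600),interpolation=cv2.INTER_CUBIC)
c[:490,350:770]=cv2.resize(p[130:200,385:445,::-1],(420,490),interpolation=cv2.INTER_CUBIC)
cv2.imwrite('pics/v7.png',c)
E
```

```text
[ 0.4896 -0.0347  0.2157] [ 179.961    -0.0406 -178.8254] [  2.8311  11.429   -2.1264 112.4927   0.462   56.1287  91.6636]
```

View pics/v7.png

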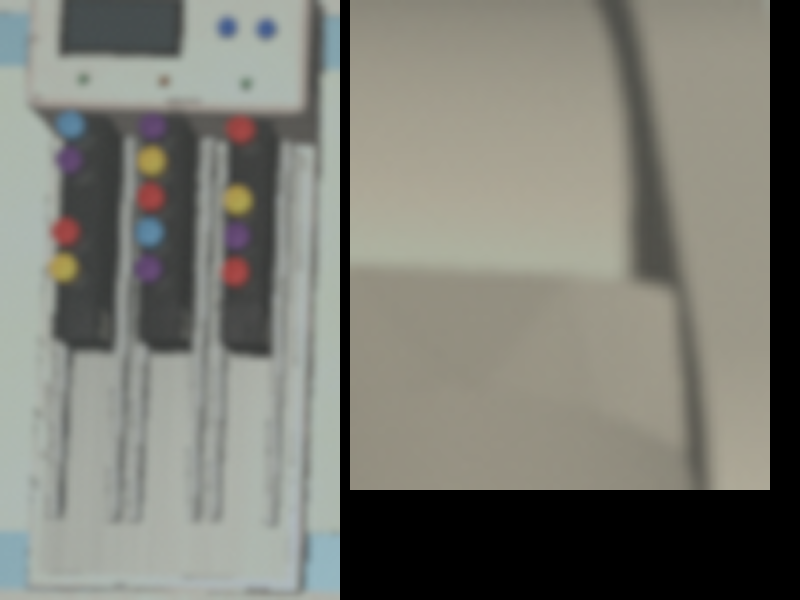

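The middle rack now lines up with its neighbours (near edges at about y=350 in the crop), and they have not moved. The arm hides the stop in this view. Next I refine the button centre from the wrist view pixels and move to the twist start.

```bash
python3 - <<'E'
from h import *
np.set_printoptions(precision=4,suppress=True)
m=dict(camera_model("wrist")); m['origin']=[.5264,-.1905,.3732]; m['attitude']=[165.0595,-.0984,89.2079]
q=np.array([(565,273),(628,284),(585,335)],float); q=np.c_[190+(q[:,0]-400)*.65,q[:,1]*.65]
l=world(m,q,z=.077); c=l.mean(0); print(l,c,[np.degrees(np.arctan2(*(v-c)[1::-1])) for v in l],[np.linalg.norm(v-c) for v in l])
b=np.array([(542,223),(660,243),(639,354),(528,337)],float); b=np.c_[190+(b[:,0]-400)*.65,b[:,1]*.65]; B=world(m,b,z=.055); print(B,B.mean(0))
E
```

```text
[[ 0.5807 -0.2108  0.077 ]
 [ 0.5887 -0.1692  0.077 ]
 [ 0.6239 -0.1984  0.077 ]] [ 0.5978 -0.1928  0.077 ] [np.float64(-133.4901177006278), np.float64(110.9943862619135), np.float64(-12.175152687875995)] [np.float64(0.024799409469140315), np.float64(0.025311002109733888), np.float64(0.026737413393771243)]
[[ 0.5496 -0.2271  0.055 ]
 [ 0.5645 -0.1454  0.055 ]
 [ 0.6466 -0.1592  0.055 ]
 [ 0.6321 -0.241   0.055 ]] [ 0.5982 -0.1932  0.055 ]
```

>>> carry_out(
  increments="-0.46 -0.87 0 0 0 0; -0.46 -0.87 0 0 0 0; -0.46 -0.87 0 0 0 0",
)

```text
time_s: 14.78
tool_pos: [0.5281, -0.1031, 0.2158]
orientation: [179.9, -0.0, -178.8]
contact_force: [-0.3, 0.8, 0.4]
finger_gap: 0.01
grip_force: 0.0
```

>>> carry_out(
  increments="-0.46 -0.87 0 0 0 0; -0.46 -0.87 0 0 0 0; -0.46 -0.87 0 0 0 0",
)

```text
time_s: 15.15
tool_pos: [0.5659, -0.1717, 0.2158]
orientation: [179.9, -0.1, -178.8]
contact_force: [0.1, 0.6, -0.3]
finger_gap: 0.002
grip_force: 0.0
```

>>> carry_out(
  increments="-0.46 -0.87 0 0 0 -0.17; -0.46 -0.87 0 0 0 -0.34; -0.46 -0.87 0 0 0 -0.5; -0.46 -0.87 0 0 0 -0.66; -0.46 -0.87 0 0 0 -0.81; -0.46 -0.87 0 0 0 -0.81; -0.46 -0.87 0 0 0 -0.81",
)

```text
time_s: 16.02
tool_pos: [0.6041, -0.2392, 0.2166]
orientation: [179.9, 0.1, -130.1]
contact_force: [0.5, 1.1, -0.2]
finger_gap: 0.004
grip_force: 0.0
```

>>> carry_out(
  increments="0.03 -0.02 0.6 0 0 0; 0.03 -0.02 0.95 0 0 0; 0.03 -0.02 0.95 0 0 0; 0.03 -0.02 0.95 0 0 0",
)

```text
time_s: 16.52
tool_pos: [0.6049, -0.2437, 0.1417]
orientation: [-179.9, 0.0, -130.1]
contact_force: [-0.3, -0.1, -0.2]
finger_gap: 0.007
grip_force: 0.0
```

>>> carry_out(
  increments="0 0 0.4 0 0 0; 0 0 0.8 0 0 0; 0 0 0.95 0 0 0; 0 0 0.95 0 0 0; 0 0 0.95 0 0 0",
)

```text
time_s: 17.15
tool_pos: [0.6053, -0.245, 0.0662]
orientation: [-179.8, 0.1, -130.2]
contact_force: [-0.6, 0.4, 0.5]
finger_gap: 0.004
grip_force: 0.0
```

>>> carry_out(
  increments="0 0.03 0 0 0 0; 0 0.06 0 0 0 0; 0 0.09 0 0 0 0; 0 0.09 0 0 0 0",
)

```text
time_s: 17.65
tool_pos: [0.5982, -0.24, 0.0644]
orientation: [180.0, -0.0, -130.2]
contact_force: [0.2, -0.1, -0.2]
finger_gap: 0.006
grip_force: 0.0
```

>>> carry_out(
  increments="-0.03 0 0 0 0 0; -0.03 0.02 0 0 0 0; -0.03 0.04 0 0 0 0; -0.03 0.04 0 0 0 0",
)

```text
time_s: 18.15
tool_pos: [0.5978, -0.2364, 0.0645]
orientation: [-180.0, 0.0, -130.2]
contact_force: [0.7, 0.6, 0.4]
finger_gap: 0.005
grip_force: 0.4
```

>>> carry_out(
  increments="0 0.02 0 0 0 0; 0 0.04 0 0 0 0; 0 0.04 0 0 0 0",
)

```text
time_s: 18.52
tool_pos: [0.5955, -0.2349, 0.0649]
orientation: [-179.9, 0.0, -130.2]
contact_force: [1.7, -2.0, 3.1]
finger_gap: 0.005
grip_force: 2.3
```

>>> carry_out(
  increments="0 0.02 0 0 0 0; 0 0.04 0 0 0 0; 0 0.04 0 0 0 0",
)

```text
time_s: 18.9
tool_pos: [0.5921, -0.2327, 0.0645]
orientation: [180.0, -0.1, -130.2]
contact_force: [0.7, -3.3, 4.7]
finger_gap: 0.005
grip_force: 2.9
```

>>> carry_out(
  increments="0 0.025 0 0 0 0; -0.01 0.05 0 0 0 0; -0.01 0.075 0 0 0 0; -0.01 0.1 0 0 0 0; -0.01 0.12 0 0 0 0; -0.01 0.12 0 0 0 0",
)

```text
time_s: 19.65
tool_pos: [0.5857, -0.2259, 0.0647]
orientation: [-180.0, -0.0, -130.2]
contact_force: [0.2, -4.7, 6.2]
finger_gap: 0.0
grip_force: 3.7
```

>>> carry_out(
  increments="0 0.02 0 0 0 0; 0 0.04 0 0 0 0; 0 0.04 0 0 0 0",
)

```text
time_s: 20.02
tool_pos: [0.5834, -0.2257, 0.0647]
orientation: [-179.8, -0.1, -130.2]
contact_force: [10.9, -28.9, -4.4]
finger_gap: 0.003
grip_force: 14.4
```

>>> carry_out(
  increments="0 -0.1 0 0 0 0; 0 -0.3 0 0 0 0; 0.1 -0.45 0 0 0 0; 0.1 -0.45 0 0 0 0; 0.1 -0.45 0 0 0 0",
)

```text
time_s: 20.65
tool_pos: [0.6048, -0.2516, 0.0637]
orientation: [179.9, 0.0, -130.2]
contact_force: [0.1, 0.7, 0.7]
finger_gap: 0.003
grip_force: 0.0
```

>>> carry_out(
  increments="0 0 -0.5 0 0 0; 0 0 -1 0 0 0; 0 0 -1 0 0 0",
)

```text
time_s: 21.02
tool_pos: [0.6081, -0.2522, 0.1482]
orientation: [-179.7, 0.1, -130.1]
contact_force: [0.1, -0.2, -0.4]
finger_gap: 0.004
grip_force: 0.0
```

>>> carry_out(
  increments="0.97 0 -0.8 0 0 0; 0.97 0 -0.8 0 0 0; 0.97 0 -0.8 0 0 0; 0.97 0 -0.8 0 0 0",
)

```text
time_s: 21.52
tool_pos: [0.555, -0.3108, 0.2071]
orientation: [179.9, 0.0, -130.2]
contact_force: [-0.1, 1.1, -0.1]
finger_gap: 0.005
grip_force: 0.0
```

```bash
python3 - <<'E'
from h import *
np.set_printoptions(precision=4,suppress=True)
s=get_state();print(s['tool_pos'],s['contact_force'],s['time_s'])
v,u=np.mgrid[0:400,0:640]; ims=[]
for n in("side","wrist","top"):
    mm,pp,dd=grab(n); ims.append(pp[:,:,::-1])
    Q=world(mm,np.c_[u.ravel(),v.ravel()],dep=dd.ravel()); h=cv2.cvtColor(pp,cv2.COLOR_RGB2HSV).reshape(-1,3).astype(int)
    r=((h[:,0]<8)|(h[:,0]>172))&(h[:,1]>150)&(np.hypot(Q[:,0]-.599,Q[:,1]+.1925)<.05)&(dd.ravel()>0)
    x=Q[r]; print(n,r.sum(),np.percentile(x[:,2],[50,80,90,95,99]) if len(x) else '')
cv2.imwrite('pics/v8.png',np.vstack([np.hstack([cv2.resize(i,(400,250)) for i in ims[:2]]),np.hstack([cv2.resize(ims[2],(400,250)),cv2.resize(ims[0][190:340,260:440],(400,250),interpolation=cv2.INTER_CUBIC)])]))
E
```

```text
[ 0.555  -0.3108  0.2071] [-0.1184  1.1298 -0.124 ] 21.525
side 0 
wrist 0 
top 0
```

View pics/v8.png

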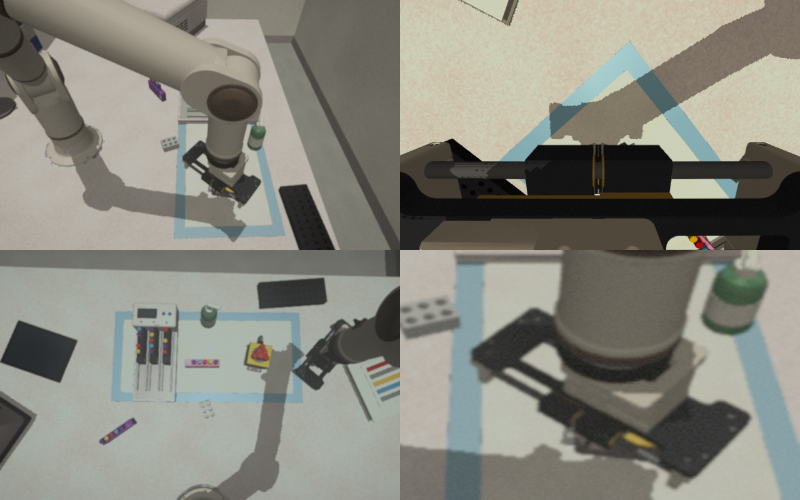

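The arm blocks the side view, but the top view shows the stop clear, at (258,352) in the panel. I read the head height from top depth with looser thresholds, comparing it with the first frame's z of 0.089.

```bash
python3 - <<'E'
from h import *
np.set_printoptions(precision=4,suppress=True)
m=camera_model("top"); D=np.load('pics/top.npz'); p,d=D['p'],D['d']
v,u=np.mgrid[0:400,0:640]; Q=world(m,np.c_[u.ravel(),v.ravel()],dep=d.ravel())
r=np.hypot(Q[:,0]-.5995,Q[:,1]+.192)
print("hub",np.percentile(Q[r<.014][:,2],[10,50,90]),(r<.014).sum())
k=(abs(Q[:,0]-.5995)<.07)&(abs(Q[:,1]+.192)<.06); h=p.reshape(-1,3).astype(int)
y=k&(h[:,0]>100)&(h[:,1]>90)&(h[:,2]<90); print("yellow",y.sum(),np.median(Q[y][:,2]))
red=k&(h[:,0]>1.8*h[:,1]); print("red",red.sum(),np.percentile(Q[red][:,2],[50,80,95]),Q[red].mean(0))
c=np.zeros((600,800,3),np.uint8)
c[:,:340]=cv2.resize(p[95:245,205:290,::-1],(340,600),interpolation=cv2.INTER_CUBIC)
c[:490,350:770]=cv2.resize(p[130:200,385:445,::-1],(420,490),interpolation=cv2.INTER_CUBIC)
cv2.imwrite('pics/v9.png',c)
E
```

```text
hub [0.088  0.0897 0.0915] 119
yellow 653 0.05563341793547516
red 298 [0.0878 0.0899 0.0915] [ 0.5981 -0.1905  0.0878]
```

View pics/v9.png

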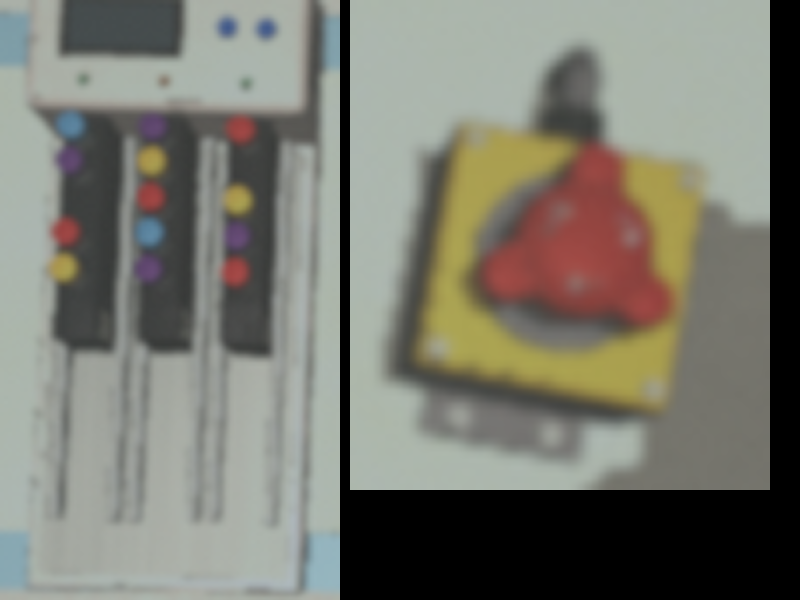

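The head is back up at z 0.0897 and turned back to rest, with its lobes where they started. All three racks are flush, and the robot is clear of everything. Handing in.

```bash
python3 -c "
from station import sign_off
print(sign_off())"
```

```text
the job is handed in; nothing more can be done
None
```

I latched the stop and took the hand off it, pushed the middle rack home against the end of its lane, then twisted the button until it sprang back up; the job was handed in at about 22 s with the robot clear of everything (the judge's result was not shown).

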